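# Shelve two roast samples in part-filled canisters

### The arm

A 6-joint arm with a two-finger parallel gripper is mounted at the origin on the work surface. World frame = base frame: x ahead of the robot, y to its left, z up, the work surface at z = 0. Lengths are in m, angles in rad, forces in N, time in s.
With the tool pointing down it reaches from about 0.35 to 0.775 m from the base axis. Payload 7.3 kg.
Tool frame: the origin (TCP) lies at the centre of the arm's flange, where the gripper is bolted on; the fingertips stand 178 mm ahead of it and the grasp point (between the pads) lies 159 mm ahead of it; z points along the fingers, y is the line along which they close (so a half turn about z gives the same grasp; the last joint's range is limited). The gripper opens to 92 mm and grips with 3 to 60 N. Pads are 19 mm wide; open, the fingers measure 130 mm over their backs; the gripper's body (75 mm by 190 mm) begins 47 mm behind the grasp point.
Start: joints at [-1.322, 0.342, 1.524, -0, 1.275, -0.146], TCP at [0.202, -0.485, 0.405] pointing down, gripper open.
Joint ranges: [-2.53, 2.53], [-0.77, 2.02], [0.04, 2.7], [-1, 4.14], [0.28, 2.66], [-3.11, 3.11]. Speed limits (rad/s): [2.57, 2.57, 3.14, 3.14, 3.14, 3.14].

### API

Orientations are given as [roll, pitch, yaw] about the fixed x, y, z axes, in that order (R = Rz(yaw) Ry(pitch) Rx(roll)).
In Python, from cell import telemetry, vision, ticket gives the robot as it stands.
- The arm moves only by the shell command python3 -m crank 'ROWS' [FORCE]. ROWS is JSON, a list of rows, each a list of 5 numbers: the gripper command: -1 is shut, 1 is fully open, values between are in proportion, then the shift along the tool's x, y, z in mm, then the turn about the tool's z in rad. In form: [[fingers, dx, dy, dz, roll], ...]. A call has 1 to 12 rows; each row is the pose to reach, as a shift and turn from the pose commanded when the call began, along the tool's axes at that moment; what a row does not reach only later rows make up. A row lasts 1/12 s, in which the tool goes at most 41.7 mm and 7.16 degrees, less where a joint would pass 70% of its speed; a pose out of reach is approached as far as the arm can. A call with a gripper value outside its range is refused whole. The fingers move at their own pace and stop on an object; FORCE is the grip in N (left out, the last holds). Time passes only in rows, so rows that repeat a pose let the fingers close. It gives the time, the measured TCP pose, the force, the opening and the grip force at its end, in the units of the state.
- telemetry.observe(): the state, without advancing time (a new reading comes with each control period).
- vision.read_camera(name): name is "side" or "top" or "wrist"; returns (picture, depth): 420x560x3 uint8, red, green, blue; 420x560 float32, m along the optical axis (not along the pixel's ray), 0 where there is no reading.
- vision.get_calibration(name): a dict with "camera_matrix" (3x3 intrinsics, pixels), "rvec" (rotation vector, rad) and "tvec" (3), from world to camera coordinates, as OpenCV has them. Camera axes: x right, y down, z forward; pixel columns grow to the right and rows downward; lengths in m; the calibration is good to about 2 mm. The wrist camera is an equidistant fisheye: a pixel r from the principal point sees the ray r / f radians off the axis. A picture is of the moment at which its call begins: read the wrist's pose just before it. get_calibration takes no time and is no camera call; for the wrist camera it gives the pose at the moment of the call.
- ticket.hand_in(): hands the job in; it is judged then, once.
The state is a dict: "time": time; "qpos": joint angles; "qvel": joint speeds; "joint_efforts": joint torques, N m; "tool_pos": TCP position; "tool_rot": TCP orientation; "contact_force": force on the tool from outside, world axes, zero at the start; "torque": the same for the moment, N m; "opening": finger opening in m; "grip_force": force on a finger pad.
Only numpy, scipy, OpenCV 4.12 (cv2) and the standard library are available. Lean on these libraries where they do the work, as an engineer would, in place of code of your own. Each camera call takes 0.05 s, during which the arm holds its last target. There are 200 camera calls.

### The job

Put the two glass sample jars away in the open canisters: the round jar into the round canister, the square jar into the square one. You cannot tell how full each canister is, so lower each jar upright until you feel it touch what is inside, then let go; do not drop the jars or press them down hard. Leave the bowl, the spoon and the timer where they are.

Things in the scene. Friction and masses are not known exactly. Their poses are not given: they have to be found in the camera images.
- round_jar_center (a point): Centre (half-way up) of the round jar: amber glass, a cylinder 45 mm across, 145 mm tall, upright on the bench, z up. Grip it by the dark steel lid: the top 35 mm, as wide as the glass. 0.15 to 0.3 kg, fragile.
- square_jar_center (a point): Centre (half-way up) of the square jar: amber glass, 45 mm by 45 mm in plan, 145 mm tall, upright on the bench, z up, x and y square to its sides. Grip it by the dark steel lid: the top 35 mm, as wide as the glass. 0.15 to 0.3 kg, fragile.
- round_jar: The same round jar; origin at the centre of its underside.
- square_jar: The same square jar; origin at the centre of its underside.
- round_canister: Round canister, opaque white plastic, no lid, fixed; 92 mm across outside, 84 mm inside, 115 mm high. Origin: centre of its underside, on the bench; z up. Inside, old samples lie under a level cork plate as wide as the inside, 30 to 90 mm above the underside (unknown, differs per canister); it is sprung: gives 1 mm per 2 N, 7 mm in all, then is hard.
- square_canister: Square canister, opaque white plastic, no lid, fixed; 92 by 92 mm outside, 84 by 84 mm inside, 115 mm high. Origin: centre of its underside, on the bench; z up, x, y square to its sides. Inside, old samples lie under a level cork plate as wide as the inside, 30 to 90 mm above the underside (unknown, differs per canister); it is sprung: gives 1 mm per 2 N, 7 mm in all, then is hard.
- bowl: White ceramic cupping bowl, 100 mm across, 60 mm high; bystander. Origin at the centre of its underside.
- spoon: Steel cupping spoon lying flat, 170 mm long, along its x axis; bystander.
- timer: Grey desk timer, 60 by 80 mm, 33 mm high, with a dark display; bystander. Origin at the centre of its underside.
Things that resemble listed ones, but are neither listed nor needed, are in the scene too. What is shaped like the round_canister but green or red is not meant.

How it is judged:
By the outcome, as a careful person would: the job done as asked, in the order asked, and still so for the second after the job is handed in, with the robot touching nothing.
It also fails if it takes over 67 s, if anything falls off the work surface, if the arm or the gripper's body presses on something with over 40 N, if the wrist force passes 120 N, or if a joint passes its speed limit or range.

## Working session

There is one attempt and no reset: what is moved stays moved. The work goes in short steps, Python scripts to look and compute and a shell command to move; the robot and the scene stay as the last step left them, time stands still between calls to the robot, and variables do not carry over. Pictures are saved under pics/ and viewed, at most 10 in all, crops included, and the job is handed in when it is done.

```bash
mkdir -p pics; ls; cat > h.py <<'E'
import numpy as np,cv2
from cell import telemetry,vision,ticket
def snap(n,f):
    s=telemetry.observe();c=vision.get_calibration(n);p,d=vision.read_camera(n)
    cv2.imwrite(f'pics/{f}.png',p[:,:,::-1]);np.savez(f'pics/{f}.npz',p=p,d=d,K=c['camera_matrix'],r=c['rvec'],t=c['tvec'])
    return p,d
def load(f):
    return np.load(f'pics/{f}.npz')
def world(f):
    z=load(f);d=z['d'];K=z['K'];R=cv2.Rodrigues(z['r'])[0];v,u=np.indices(d.shape)
    X=np.stack([(u-K[0,2])/K[0,0]*d,(v-K[1,2])/K[1,1]*d,d],-1)
    W=(X-z['t'].ravel())@R
    W[d==0]=np.nan
    return z['p'],W
def plane(f,u,v,h):
    z=load(f);K=z['K'];R=cv2.Rodrigues(z['r'])[0];t=z['t'].ravel()
    C=-R.T@t;r=R.T@np.array([(u-K[0,2])/K[0,0],(v-K[1,2])/K[1,1],1]);return C+r*(h-C[2])/r[2]
E
python3 - <<'E'
from h import *
snap('top','t0');snap('side','s0')
print(telemetry.observe())
for n in('top','side'):
    c=vision.get_calibration(n);print(c, -cv2.Rodrigues(np.array(c['rvec']))[0].T@np.array(c['tvec']).ravel())
E
```

```text
pics
{'time': 0.1, 'qpos': array([-1.32200424e+00,  3.42646856e-01,  1.52489100e+00, -1.28454155e-07,
        1.27540841e+00, -1.46012262e-01]), 'qvel': array([ 0.00044617, -0.00152069, -0.00176409,  0.00075617,  0.00035123,
        0.0002089 ]), 'joint_efforts': array([ 1.77230333e-03, -4.32004344e+01, -2.44693458e+01,  7.19386968e-02,
        5.25572710e-02, -5.36106165e-05]), 'tool_pos': array([ 0.20191584, -0.48449549,  0.40412815]), 'tool_rot': array([-3.14025342e+00, -1.96822243e-04,  3.94804250e-01]), 'contact_force': array([ 0.37488242,  0.7424575 , -0.07210574]), 'torque': array([-1.77070171e-02, -1.52842209e-05,  8.81969389e-03]), 'grip_force': 0.0, 'opening': 0.09242597821007367}
{'camera_matrix': array([[453.59699539,   0.        , 276.11526208],
       [  0.        , 453.59699539, 209.20569333],
       [  0.        ,   0.        ,   1.        ]]), 'rvec': array([ 2.16149215, -2.05745287,  0.2113207 ]), 'tvec': array([0.00939642, 0.60230437, 1.09811952])} [0.36409641 0.02592114 1.1981182 ]
{'camera_matrix': array([[456.55270995,   0.        , 280.81988345],
       [  0.        , 456.55270995, 207.69628266],
       [  0.        ,   0.        ,   1.        ]]), 'rvec': array([ 0.11569123, -2.85874376,  1.27058657]), 'tvec': array([0.5867544 , 0.05486992, 1.30646397])} [0.5361787  0.97346947 0.90499124]
```

View pics/t0.png

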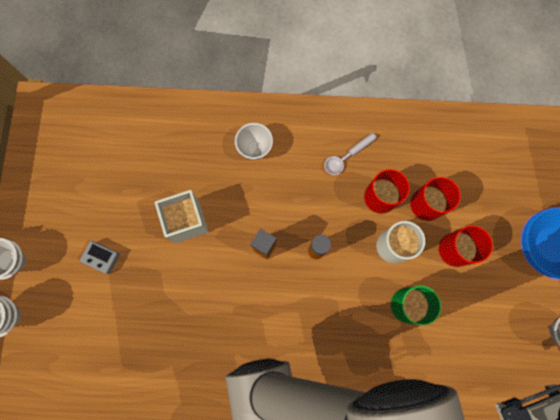

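View pics/s0.png

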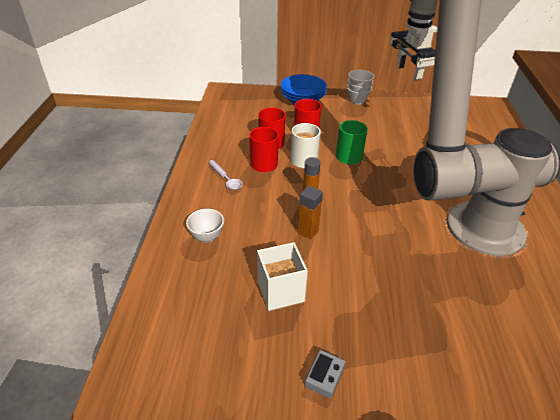

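Top view: square jar lid at (263,242), round jar lid at (320,245), square canister at (181,216), white round canister at (401,242) amid red/green ones. The side view agrees. Now I'll measure.

```bash
python3 - <<'E'
from h import *
p,W=world('t0')
Z=W[...,2]
def rep(name,c,r,zlo,zhi,cut=None):
    m=np.zeros(Z.shape,bool);m[c[1]-r:c[1]+r,c[0]-r:c[0]+r]=1
    m&=(Z>zlo)&(Z<zhi)
    P=W[m][:,:2].astype(np.float32)
    b=cv2.minAreaRect(P);e=cv2.minEnclosingCircle(P)
    print(name,m.sum(),'rect',np.round(b[0],4),np.round(b[1],4),round(b[2],1),'circ',np.round(e[0],4),round(e[1],4),'z med',np.round(np.median(W[m][:,2]),4), 'mean',P.mean(0).round(4))
rep('roundjar',(320,245),22,.138,.155)
rep('sqjar',(263,242),22,.138,.155)
rep('roundcan',(401,242),30,.108,.122)
rep('sqcan',(181,216),36,.108,.122)
for n,u,v in (('roundplate',405,238),('sqplate',180,215),('bench',220,300),('green',416,304),('red',387,190),('red2',435,198),('red3',468,247)):
    print(n,W[v,u].round(4))
p,W=world('s0');Z=W[...,2]
rep('S roundjar',(313,168),25,.142,.155)
rep('S sqjar',(311,197),25,.142,.155)
rep('S roundcan',(305,135),20,.108,.122)
rep('S sqcan',(281,260),36,.108,.122)
c=vision.get_calibration('top');
E
```

```text
roundjar 287 rect [ 0.5064 -0.0709] [0.043  0.0424] 2.2 circ [ 0.5068 -0.0714] 0.0225 z med 0.1441 mean [ 0.5063 -0.071 ]
sqjar 371 rect [0.5066 0.0645] [0.0452 0.0453] 61.9 circ [0.5059 0.0636] 0.0302 z med 0.1442 mean [0.5061 0.0642]
roundcan 231 rect [ 0.5299 -0.2761] [0.0904 0.0902] 21.0 circ [ 0.5302 -0.2765] 0.0467 z med 0.1136 mean [ 0.529  -0.2777]
sqcan 305 rect [0.5679 0.2763] [0.094  0.0923] 22.0 circ [0.568  0.2771] 0.0642 z med 0.1138 mean [0.5675 0.2773]
roundplate [ 0.5399 -0.284   0.0818]
sqplate [0.5734 0.2826 0.0653]
bench [ 0.367   0.1732 -0.0006]
green [ 0.3814 -0.3239  0.0325]
red [ 0.6743 -0.2518  0.0302]
red2 [ 0.6594 -0.3795  0.0273]
red3 [ 0.5324 -0.4605  0.0308]
S roundjar 189 rect [ 0.504  -0.0116] [0.1605 0.0541] 87.8 circ [ 0.5126 -0.0113] 0.081 z med 0.1438 mean [ 0.5079 -0.0121]
S sqjar 172 rect [0.5086 0.0661] [0.0472 0.045 ] 61.7 circ [0.5084 0.0673] 0.0315 z med 0.1436 mean [0.5085 0.0669]
S roundcan 128 rect [ 0.5329 -0.2751] [0.0931 0.0927] 60.8 circ [ 0.5342 -0.2755] 0.0493 z med 0.1119 mean [ 0.5329 -0.2721]
S sqcan 354 rect [0.57   0.2777] [0.0929 0.0964] 21.1 circ [0.5704 0.2782] 0.0639 z med 0.1129 mean [0.5695 0.28  ]
```

```bash
cat >> h.py <<'E'
def delta(x,y,z,yaw):
    s=telemetry.observe();r=s['tool_rot'];q=s['tool_pos']
    a=np.radians(yaw);d=np.array([x,y,z])-q
    from scipy.spatial.transform import Rotation as Ro
    dt=Ro.from_euler('xyz',r).inv().apply(d)*1000
    print('t',round(s['time'],2),'d tool mm',dt.round(1),'turn',round((r[2]-a+np.pi)%(2*np.pi)-np.pi,3),'pos',q.round(4),'rot',r.round(4),'F',s['contact_force'].round(2),'open',round(s['opening'],4),'grip',round(s['grip_force'],1))
E
python3 -m crank '[[1,20,-12,0,0],[1,55,-33,0,0],[1,93,-56,0,0],[1,131,-79,0,0],[1,169,-102,0,0],[1,204,-123,0,0],[1,239,-144,0,0],[1,274,-165,0,0],[1,309,-186,0,0],[1,344,-207,0,0],[1,379,-228,0,0],[1,405,-244,0,0]]'
python3 -m crank '[[1,15,-9,0,0],[1,25,-15,0,0],[1,30,-18,0,0],[1,34,-20,0,0],[1,34,-20,0,0],[1,34,-20,0,0]]'
python3 -c "
from h import *
snap('wrist','w0');delta(.5065,-.071,.289,22.62)"
```

```text
time: 1.1
tool_pos: [0.483, -0.101, 0.4045]
tool_rot: [-3.141, -0.0, 0.396]
contact_force: [0.4, -1.2, 0.2]
opening: 0.0918
grip_force: 0.0
time: 1.6
tool_pos: [0.5053, -0.0729, 0.4046]
tool_rot: [3.141, 0.0, 0.394]
contact_force: [-0.3, -0.4, 0.6]
opening: 0.0919
grip_force: 0.0
t 1.65 d tool mm [  2.   -1.4 115.7] turn -0.001 pos [ 0.5052 -0.073   0.4047] rot [3.1414e+00 3.0000e-04 3.9340e-01] F [-0.04 -0.23  0.17] open 0.0919 grip 0.0
```

View pics/w0.png

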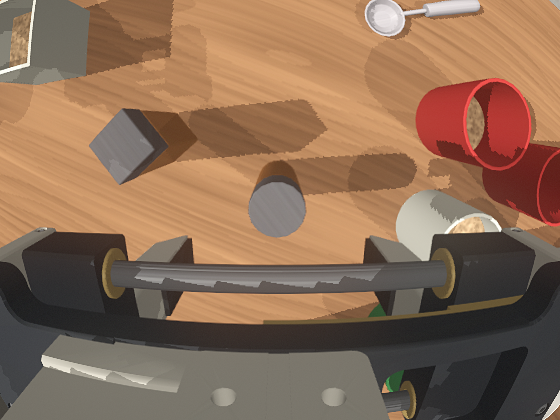

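Wrist view: the round lid at (277,207) is midway between the fingers (~165 and ~390). I'll descend and grip.

```bash

python3 -m crank '[[1,2,-1,8,0],[1,2,-1,20,0],[1,2,-1,34,0],[1,2,-1,48,0],[1,2,-1,62,0],[1,2,-1,76,0],[1,2,-1,88,0],[1,2,-1,98,0],[1,2,-1,106,0],[1,2,-1,112,0],[1,2,-1,116,0],[1,2,-1,116,0]]' 20
python3 -m crank '[[-1,0,0,0,0],[-1,0,0,0,0],[-1,0,0,0,0],[-1,0,0,0,0],[-1,0,0,0,0],[-1,0,0,0,0],[-1,0,0,0,0],[-1,0,0,0,0],[-1,0,0,0,0],[-1,0,0,0,0]]' 20
python3 -c "
from h import *
delta(.531,-.2757,.404,22.6)"
```

```text
time: 2.65
tool_pos: [0.507, -0.0704, 0.288]
tool_rot: [-3.141, 0.001, 0.395]
contact_force: [-1.0, -0.2, -0.0]
opening: 0.092
grip_force: 0.0
time: 3.48
tool_pos: [0.5071, -0.0704, 0.2887]
tool_rot: [3.141, -0.0, 0.395]
contact_force: [0.1, 0.1, -0.3]
opening: 0.0447
grip_force: 20.0
t 3.48 d tool mm [ -56.9  198.7 -115.2] turn 0.0 pos [ 0.5071 -0.0704  0.2887] rot [ 3.1414e+00 -1.0000e-04  3.9480e-01] F [ 0.07  0.13 -0.26] open 0.0447 grip 20.0
```

```bash

python3 -m crank '[[-1,0,0,-3,0],[-1,0,0,-9,0],[-1,0,0,-19,0],[-1,0,0,-33,0],[-1,0,0,-49,0],[-1,0,0,-67,0],[-1,0,0,-87,0],[-1,0,0,-107,0],[-1,0,0,-125,0],[-1,0,0,-138,0],[-1,0,0,-146,0],[-1,0,0,-150,0]]'
python3 -m crank '[[-1,-2,6,0,0],[-1,-6,20,0,0],[-1,-12,42,0,0],[-1,-19,67,0,0],[-1,-27,93,0,0],[-1,-34,119,0,0],[-1,-42,145,0,0],[-1,-48,167,0,0],[-1,-53,184,0,0],[-1,-56,194,0,0],[-1,-57,199,0,0],[-1,-57,199,0,0]]'
python3 -c "
from h import *
delta(.531,-.2757,.404,22.6)
snap('wrist','w1')
snap('side','s1')
delta(.531,-.2757,.404,22.6)"
```

```text
time: 4.48
tool_pos: [0.507, -0.0703, 0.4404]
tool_rot: [3.14, -0.002, 0.395]
contact_force: [-0.6, -0.9, -2.6]
opening: 0.0446
grip_force: 20.0
time: 5.48
tool_pos: [0.531, -0.2768, 0.4378]
tool_rot: [-3.14, 0.001, 0.394]
contact_force: [-0.3, 0.5, -1.5]
opening: 0.045
grip_force: 20.0
t 5.48 d tool mm [ 0.5 -0.9 33.8] turn -0.001 pos [ 0.531  -0.2768  0.4378] rot [-3.1403e+00  9.0000e-04  3.9370e-01] F [-0.31  0.5  -1.45] open 0.045 grip 20.0
t 5.58 d tool mm [-0.2  0.3 34.4] turn 0.001 pos [ 0.531  -0.2753  0.4384] rot [-3.1405e+00  3.0000e-04  3.9520e-01] F [-0.31  1.48 -2.63] open 0.0445 grip 20.0
```

View pics/w1.png

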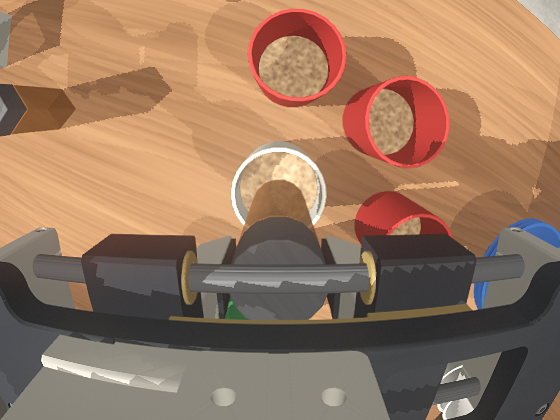

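View pics/s1.png

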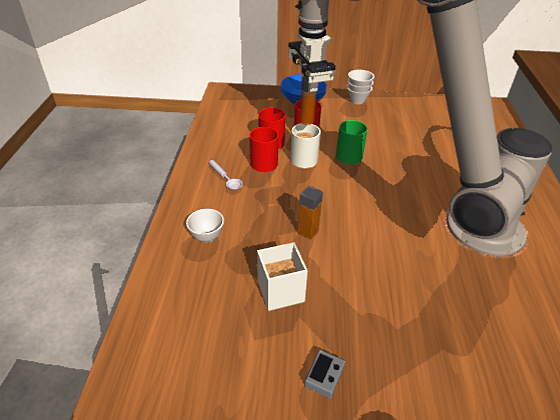

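Wrist view: the round jar (279,215) is centred on the white round canister (279,190). The side view also shows it hanging upright over that canister. I'll lower it in stages, watching the force.

```bash

python3 -m crank '[[-1,0,0,3,0],[-1,0,0,9,0],[-1,0,0,17,0],[-1,0,0,26,0],[-1,0,0,34,0],[-1,0,0,41,0],[-1,0,0,46,0],[-1,0,0,50,0],[-1,0,0,52,0],[-1,0,0,52,0],[-1,0,0,52,0]]'
python3 -m crank '[[-1,0,0,1,0],[-1,0,0,2,0],[-1,0,0,3,0],[-1,0,0,4,0],[-1,0,0,5,0],[-1,0,0,5,0],[-1,0,0,5,0]]'
python3 -c "
from h import *
delta(.531,-.2757,.371,22.6)"
```

```text
time: 6.5
tool_pos: [0.5311, -0.2761, 0.3869]
tool_rot: [3.141, -0.0, 0.395]
contact_force: [-0.5, -0.2, -2.4]
opening: 0.0445
grip_force: 20.0
time: 7.08
tool_pos: [0.531, -0.276, 0.3816]
tool_rot: [-3.142, 0.0, 0.395]
contact_force: [-1.4, 0.6, -2.4]
opening: 0.0445
grip_force: 20.0
t 7.08 d tool mm [ 0.1 -0.3 10.6] turn 0.0 pos [ 0.531  -0.276   0.3816] rot [-3.1416e+00  1.0000e-04  3.9490e-01] F [-1.35  0.63 -2.35] open 0.0445 grip 20.0
```

Not touching yet (about -2.4 N is the jar's weight). I'll continue in 3 mm steps, then smaller ones.

```bash

python3 -m crank '[[-1,0,0,1,0],[-1,0,0,2,0],[-1,0,0,3,0],[-1,0,0,4,0],[-1,0,0,4,0],[-1,0,0,4,0]]' | grep -E 'pos|force'
python3 -m crank '[[-1,0,0,1,0],[-1,0,0,2,0],[-1,0,0,3,0],[-1,0,0,3,0],[-1,0,0,3,0]]'| grep -E 'pos|force'
```

```text
tool_pos: [0.531, -0.276, 0.3776]
contact_force: [0.5, -0.3, -2.3]
grip_force: 20.0
tool_pos: [0.531, -0.276, 0.3746]
contact_force: [0.8, -0.1, -2.7]
grip_force: 20.0
```

```bash

python3 -m crank '[[-1,0,0,1,0],[-1,0,0,2,0],[-1,0,0,2,0],[-1,0,0,2,0]]'| grep -E 'pos|force'
```

```text
tool_pos: [0.531, -0.276, 0.3726]
contact_force: [0.8, -0.1, -2.2]
grip_force: 20.0
```

```bash

python3 -m crank '[[-1,0,0,0.5,0],[-1,0,0,1,0],[-1,0,0,1,0],[-1,0,0,1,0]]'| grep -E 'pos|force'
```

```text
tool_pos: [0.531, -0.276, 0.3717]
contact_force: [-0.1, 0.1, -1.7]
grip_force: 20.0
```

```bash

python3 -m crank '[[-1,0,0,0.5,0],[-1,0,0,1,0],[-1,0,0,1,0],[-1,0,0,1,0]]'| grep -E 'pos|force'
```

```text
tool_pos: [0.531, -0.276, 0.3707]
contact_force: [-0.2, 1.0, -2.1]
grip_force: 20.0
```

```bash

python3 -m crank '[[-1,0,0,0.5,0],[-1,0,0,1,0],[-1,0,0,1,0],[-1,0,0,1,0]]'| grep -E 'pos|force'
```

```text
tool_pos: [0.531, -0.276, 0.3699]
contact_force: [-0.4, -0.8, 0.5]
grip_force: 20.0
```

```bash

python3 -m crank '[[-1,0,0,0.5,0],[-1,0,0,1,0],[-1,0,0,1,0],[-1,0,0,1,0]]'| grep -E 'pos|force'
```

```text
tool_pos: [0.531, -0.276, 0.369]
contact_force: [-0.7, -0.4, 0.6]
grip_force: 20.0
```

The force went from -2.3 N to +0.6 N over the last 2 mm, at the depth the camera predicted, so the plate is carrying the jar. I'll release and retreat.

```bash

python3 -m crank '[[-0.03,0,0,0,0],[0.05,0,0,0,0],[0.3,0,0,0,0],[0.6,0,0,0,0],[1,0,0,0,0],[1,0,0,0,0],[1,0,0,0,0]]'
python3 -m crank '[[1,0,0,-4,0],[1,0,0,-14,0],[1,0,0,-28,0],[1,0,0,-44,0],[1,0,0,-58,0],[1,0,0,-68,0],[1,0,0,-74,0],[1,0,0,-75,0]]'
python3 -c "
from h import *
snap('wrist','w2')
delta(.507,.065,.404,61.8)"
```

```text
time: 10.25
tool_pos: [0.531, -0.276, 0.3687]
tool_rot: [-3.142, 0.0, 0.395]
contact_force: [-1.3, -0.7, 0.1]
opening: 0.077
grip_force: 0.0
time: 10.92
tool_pos: [0.5311, -0.276, 0.4454]
tool_rot: [3.139, -0.001, 0.395]
contact_force: [-0.4, -0.1, 0.4]
opening: 0.0919
grip_force: 0.0
t 10.97 d tool mm [ 109.  -324.    40.2] turn -0.684 pos [ 0.531  -0.276   0.4445] rot [ 3.1405e+00 -7.0000e-04  3.9480e-01] F [-0.09 -0.71 -0.03] open 0.0916 grip 0.0
```

View pics/w2.png

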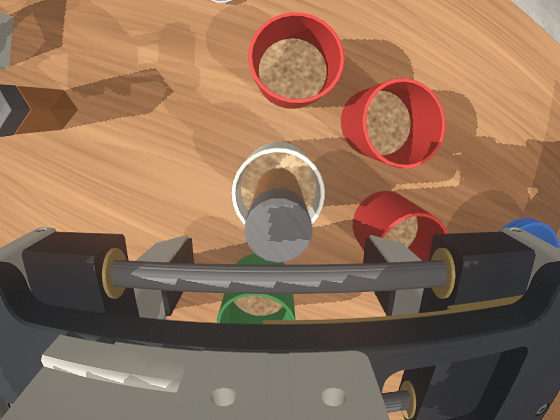

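The round jar (lid at 278,230) stands upright in the white round canister. Next is the square jar.

```bash

python3 -m crank '[[1,3,-8,0,-0.03],[1,9,-28,0,-0.1],[1,20,-60,0,-0.18],[1,33,-97,0,-0.26],[1,46,-135,0,-0.34],[1,58,-173,0,-0.42],[1,71,-211,5,-0.5],[1,84,-249,12,-0.58],[1,95,-283,22,-0.64],[1,103,-307,30,-0.67],[1,108,-320,37,-0.684],[1,109,-324,40,-0.684]]'
python3 -m crank '[[1,0,0,0,0],[1,0,0,0,0]]' >/dev/null
python3 -c "
from h import *
snap('wrist','w3')
delta(.507,.065,.289,61.8)"
```

```text
time: 11.97
tool_pos: [0.506, 0.0677, 0.402]
tool_rot: [-3.138, 0.001, 1.084]
contact_force: [-0.8, -0.3, -0.5]
opening: 0.0914
grip_force: 0.0
t 12.18 d tool mm [  0.6  -0.5 114.8] turn -0.0 pos [0.5071 0.0643 0.4038] rot [3.1414e+00 4.0000e-04 1.0782e+00] F [-0.08 -0.46  0.35] open 0.0921 grip 0.0
```

View pics/w3.png

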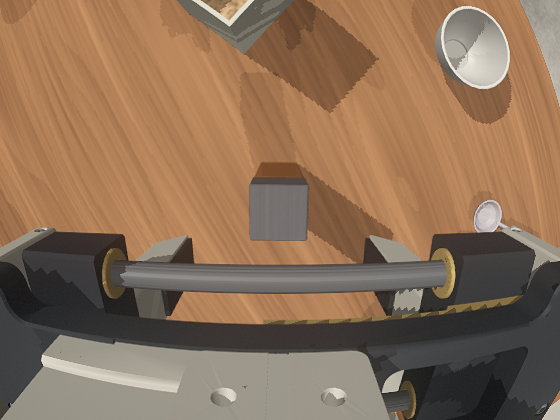

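The square lid (278,209) is centred and square to the fingers.

```bash

python3 -m crank '[[1,0,0,8,0],[1,0,0,20,0],[1,0,0,34,0],[1,0,0,48,0],[1,0,0,62,0],[1,0,0,76,0],[1,0,0,88,0],[1,0,0,98,0],[1,0,0,106,0],[1,0,0,112,0],[1,0,0,115,0],[1,0,0,115,0]]' 20 | grep pos
python3 -m crank '[[-1,0,0,0,0],[-1,0,0,0,0],[-1,0,0,0,0],[-1,0,0,0,0],[-1,0,0,0,0],[-1,0,0,0,0],[-1,0,0,0,0],[-1,0,0,0,0],[-1,0,0,0,0],[-1,0,0,0,0]]' 20
python3 -m crank '[[-1,0,0,-3,0],[-1,0,0,-9,0],[-1,0,0,-19,0],[-1,0,0,-33,0],[-1,0,0,-49,0],[-1,0,0,-67,0],[-1,0,0,-87,0],[-1,0,0,-107,0],[-1,0,0,-125,0],[-1,0,0,-138,0],[-1,0,0,-146,0],[-1,0,0,-150,0]]'
python3 -c "
from h import *
delta(.569,.277,.439,21.5)"
```

```text
tool_pos: [0.507, 0.0648, 0.2883]
time: 14.02
tool_pos: [0.507, 0.065, 0.2888]
tool_rot: [3.141, 0.0, 1.079]
contact_force: [-0.3, 0.4, 1.4]
opening: 0.0449
grip_force: 20.0
time: 15.02
tool_pos: [0.5069, 0.065, 0.4405]
tool_rot: [3.139, -0.001, 1.079]
contact_force: [0.8, -0.3, -2.6]
opening: 0.045
grip_force: 20.0
t 15.02 d tool mm [216.2 -45.4   1.6] turn 0.704 pos [0.5069 0.065  0.4405] rot [ 3.1393e+00 -1.0000e-03  1.0787e+00] F [ 0.83 -0.3  -2.61] open 0.045 grip 20.0
```

```bash

python3 -m crank '[[-1,6,-1,0,0.02],[-1,18,-4,0,0.07],[-1,38,-8,0,0.15],[-1,64,-13,0,0.24],[-1,92,-19,0,0.33],[-1,120,-25,0,0.42],[-1,148,-31,0,0.51],[-1,174,-36,0,0.59],[-1,196,-41,0,0.65],[-1,210,-44,0,0.69],[-1,216,-45,0,0.704],[-1,216,-45,0,0.704]]'
python3 -m crank '[[-1,0,0,0,0],[-1,0,0,0,0]]' >/dev/null
python3 -c "
from h import *
snap('wrist','w4')
delta(.569,.277,.354,21.5)"
```

```text
time: 16.02
tool_pos: [0.5694, 0.2777, 0.4375]
tool_rot: [-3.142, 0.002, 0.377]
contact_force: [-0.3, 0.6, -1.6]
opening: 0.0449
grip_force: 20.0
t 16.23 d tool mm [ 0.2 -1.5 84.8] turn -0.001 pos [0.5693 0.2756 0.4388] rot [3.1412e+00 4.0000e-04 3.7440e-01] F [-0.52  1.16 -2.43] open 0.0448 grip 20.0
```

View pics/w4.png

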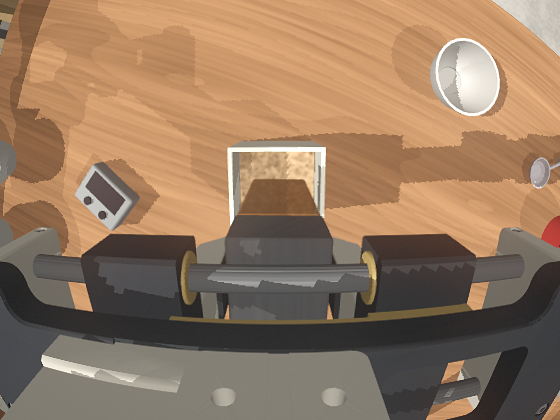

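The square jar is centred on the square canister (278,185) and aligned with it. I'll lower it.

```bash

python3 -m crank '[[-1,0,-1,3,0],[-1,0,-1,10,0],[-1,0,-1,20,0],[-1,0,-1,31,0],[-1,0,-1,42,0],[-1,0,-1,52,0],[-1,0,-1,60,0],[-1,0,-1,66,0],[-1,0,-1,69,0],[-1,0,-1,70,0],[-1,0,-1,70,0],[-1,0,-1,70,0]]'| grep -E 'pos|force'
python3 -m crank '[[-1,0,0,1,0],[-1,0,0,2,0],[-1,0,0,3,0],[-1,0,0,4,0],[-1,0,0,5,0],[-1,0,0,5,0],[-1,0,0,5,0]]'| grep -E 'pos|force'
```

```text
tool_pos: [0.5691, 0.2776, 0.3692]
contact_force: [-0.3, -0.8, -2.0]
grip_force: 20.0
tool_pos: [0.569, 0.2776, 0.3636]
contact_force: [-0.1, 0.5, -3.5]
grip_force: 20.0
```

```bash

python3 -m crank '[[-1,0,0,1,0],[-1,0,0,2,0],[-1,0,0,3,0],[-1,0,0,3,0],[-1,0,0,3,0]]'| grep -E 'pos|force'
```

```text
tool_pos: [0.569, 0.2776, 0.3606]
contact_force: [-0.7, 0.9, -1.9]
grip_force: 20.0
```

```bash

python3 -m crank '[[-1,0,0,1,0],[-1,0,0,2,0],[-1,0,0,2,0],[-1,0,0,2,0]]'| grep -E 'pos|force'
```

```text
tool_pos: [0.569, 0.2776, 0.3586]
contact_force: [0.0, 0.6, -1.7]
grip_force: 20.0
```

```bash

python3 -m crank '[[-1,0,0,1,0],[-1,0,0,2,0],[-1,0,0,2,0],[-1,0,0,2,0]]'| grep -E 'pos|force'
```

```text
tool_pos: [0.569, 0.2776, 0.3565]
contact_force: [-0.2, -1.5, -2.1]
grip_force: 20.0
```

```bash

python3 -m crank '[[-1,0,0,0.5,0],[-1,0,0,1,0],[-1,0,0,1,0],[-1,0,0,1,0]]'| grep -E 'pos|force'
```

```text
tool_pos: [0.569, 0.2776, 0.3557]
contact_force: [-0.4, 0.1, -1.2]
grip_force: 20.0
```

```bash

python3 -m crank '[[-1,0,0,0.5,0],[-1,0,0,1,0],[-1,0,0,1,0],[-1,0,0,1,0]]'| grep -E 'pos|force'
```

```text
tool_pos: [0.569, 0.2775, 0.3546]
contact_force: [0.1, 0.9, -1.8]
grip_force: 20.0
```

```bash

python3 -m crank '[[-1,0,0,0.5,0],[-1,0,0,1,0],[-1,0,0,1,0],[-1,0,0,1,0]]'| grep -E 'pos|force'
```

```text
tool_pos: [0.569, 0.2776, 0.3537]
contact_force: [-0.6, 0.4, -1.1]
grip_force: 20.0
```

```bash

python3 -m crank '[[-1,0,0,0.5,0],[-1,0,0,1,0],[-1,0,0,1,0],[-1,0,0,1,0]]'| grep -E 'pos|force'
```

```text
tool_pos: [0.569, 0.2776, 0.3529]
contact_force: [-0.8, -1.3, -1.4]
grip_force: 20.0
```

```bash

python3 -m crank '[[-1,0,0,0.5,0],[-1,0,0,1,0],[-1,0,0,1,0],[-1,0,0,1,0]]'| grep -E 'pos|force'
for i in 1 2 3; do python3 -m crank '[[-1,0,0,0,0]]'| grep -E 'contact';done
```

```text
tool_pos: [0.569, 0.2776, 0.3519]
contact_force: [-0.6, 0.6, 1.1]
grip_force: 20.0
contact_force: [-0.1, 0.3, 0.7]
contact_force: [-0.7, -0.3, 1.1]
contact_force: [-0.6, -0.7, 1.5]
```

The force now averages +1.1 N, against about -2 N when hanging, so the plate is carrying the jar. I'll release and retreat.

```bash

python3 -m crank '[[-0.03,0,0,0,0],[0.05,0,0,0,0],[0.3,0,0,0,0],[0.6,0,0,0,0],[1,0,0,0,0],[1,0,0,0,0],[1,0,0,0,0],[1,0,0,0,0]]' | grep -E 'open|force'
python3 -m crank '[[1,0,0,-4,0],[1,0,0,-14,0],[1,0,0,-28,0],[1,0,0,-44,0],[1,0,0,-60,0],[1,0,0,-76,0],[1,0,0,-90,0],[1,0,0,-100,0],[1,0,0,-106,0],[1,0,0,-108,0]]'
python3 -m crank '[[1,-6,0,0,0],[1,-24,0,0,0],[1,-50,0,0,0],[1,-80,0,0,0],[1,-108,0,0,0],[1,-128,0,0,0],[1,-140,0,0,0],[1,-140,0,0,0],[1,-140,0,0,0]]' | grep -E 'time|pos'
python3 - <<'E'
from h import *
a,_=snap('top','t1');b,_=snap('side','s2')
cv2.imwrite('pics/both.png',cv2.resize(np.vstack([a,b])[:,:,::-1],(400,600)))
p,W=world('t1');Z=W[...,2];x,y=W[...,0],W[...,1]
for n,cx,cy in(('r',.531,-.2757),('s',.569,.277)):
    m=(np.hypot(x-cx,y-cy)<.06)&(Z>.18)&(Z<.24);P=W[m]
    if m.sum()>5: print(n,m.sum(),cv2.minAreaRect(P[:,:2].astype(np.float32)),np.median(P[:,2]),np.ptp(P[:,2]))
E
```

```text
contact_force: [-0.3, -0.8, -0.1]
opening: 0.0834
grip_force: 0.0
time: 22.32
tool_pos: [0.569, 0.2776, 0.4612]
tool_rot: [3.141, -0.002, 0.375]
contact_force: [-0.8, 0.1, 0.2]
opening: 0.0922
grip_force: 0.0
time: 23.07
tool_pos: [0.4383, 0.2262, 0.4595]
r 452 ((0.5300735831260681, -0.2755678594112396), (0.04354241490364075, 0.04367121309041977), 42.096473693847656) 0.22429493314747556 0.049992570115185736
s 200 ((0.572441041469574, 0.2666066586971283), (0.04551296681165695, 0.02402961440384388), 22.35736656188965) 0.20781019426599193 0.03268855205603402
```

View pics/both.png

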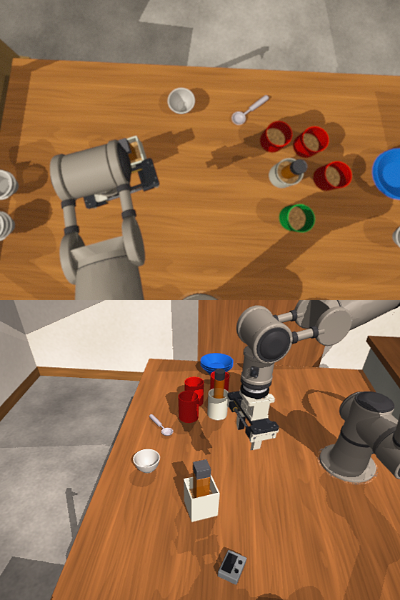

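Both jars stand upright, centred in their own canisters (round at (290,168) in the top half, square at (202,480) in the bottom half). The bowl, spoon and timer haven't moved, and the arm is clear.

```bash
python3 -c "
from cell import ticket
print(ticket.hand_in())"
```

```text
the job is handed in; nothing more can be done
None
```

I lowered the round jar and then the square jar until each touched the plate, released them upright in their matching canisters, and handed the job in at about 23 s; no verdict came back.

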